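# Let the proofing cabinet's door out to the last hole of its stay

## Task

The proofing cabinet's sprung door is propped a little open, the middle hole of its stay sitting on the cabinet's brass pin. Lift the stay off the pin and drop its last hole, in the adjustable brass slider next to the black grip, fully down over the pin, so that the stay lies level and holds the door wide open. Keep hold of the stay meanwhile so that the door does not swing shut, then let go, and leave the tin on the cabinet and the things round it where they are.

Things in the scene. Friction and masses are not known exactly. Their poses are not given: they have to be found in the camera images.
- cabinet: white countertop proofing cabinet, fixed, 180 deep (x) x 260 wide (y) x 150 high; origin: centre of its underside, z up, its front faces its own -x. A glazed grey door in the front turns on a vertical hinge at (-98, 120) mm in this frame; closed, it runs from there along the cabinet's -y. On top at (-70, -50) mm stands the pin
- pin (a point): foot of the upright brass pin, at the height of a seated bar's underside, 14 mm above the cabinet's top; pin 10 mm across, 11 high, its rim chamfered 1 mm. Axes as the cabinet's. The slider with the last hole was set by hand, tight, at 145 to 165 mm from the stay's pivot, each time elsewhere, and no reading tells where: look, or feel for the hole with the stay resting on the pin
- stay_grip (a point): where to pinch the black grip at the stay's free end, across its 12 mm: an upright block 44 long (along the stay) x 12 thick x 42 high, underside level with the bar's. This point is 205 mm from the pivot, 26 mm above the bar's underside; the wide bar ends 18 mm short of it. The last hole (13 across, as the others) is in a brass slider: see pin. Axes as middle_hole
- door_edge (a point): top of the door's free edge, 205 mm from the hinge axis. It swings open towards the cabinet's -x, to 1.25 rad at most; at the start 0.40 rad. A spring shuts the door if the stay does not hold it (0.3 to 0.5 N m, about 3 to 5 N at the stay)
- tin_flat: flat round tin, 86 across, 40 high, standing on the left of the cabinet's top; origin at the centre of its underside; a bystander
- jar_green: square green spice jar with black cap, 56 x 56 x 125 mm; origin at the centre of its underside; a bystander on the table
- jar_dark: dark square spice jar with black cap, 52 x 52 x 105 mm; origin at the centre of its underside; a bystander on the table
- timer: round wind-up timer with red top, 65 across, 42 tall (mm); origin at the centre of its underside; a bystander on the table
- lemon: yellow lemon, 71 x 53 x 51, lying on its side (mm); origin at the centre of its underside; a bystander on the table
- mill: slim pepper mill with grey top, 44 across, 90 tall (mm); origin at the centre of its underside; a bystander on the table
- tape: roll of masking tape lying flat, 98 across, 25 high (mm); origin at the centre of its underside; a bystander on the table
- middle_hole (a point): centre of the stay's middle hole at the bar's underside, on the pin at the start; x points along the stay from the door to the grip, z up. The stay, 90 g, is a flat steel bar 30 wide, 6 thick, pivoted on the door's top 120 mm from the hinge axis. There it swings sideways freely and tilts up 0 to 0.7 rad, falling level by its weight. Its first hole is 65, this one 95 mm from the pivot

How it is judged:
By the outcome, as a careful person would: the job done as asked, in the order asked, and still so for the second after the job is handed in, with the robot touching nothing.
It also fails if it takes over 45 s, if anything falls off the work surface, if the arm or the gripper's body presses on something with over 40 N, if the wrist force passes 120 N, or if a joint passes its speed limit or range.

## Robot

A 6-joint arm with a two-finger parallel gripper is mounted at the origin on a cart in front of the work surface, level with it; the furniture and walls round the work are solid. World frame = base frame: x ahead of the robot, y to its left, z up, the work surface at z = 0. Lengths are in m, angles in rad, forces in N, time in s.
With the tool pointing down it reaches from about 0.375 to 0.9 m from the base axis. Payload 3.1 kg.
Tool frame: the origin (TCP) lies at the very end of the fingers, on their centre line; the grasp point (between the pads) lies 19 mm behind it; z points along the fingers, y is the line along which they close (so a half turn about z gives the same grasp; the last joint's range is limited). The gripper opens to 87 mm and grips with 3 to 60 N. Pads are 19 mm wide; open, the fingers measure 117 mm over their backs; the gripper's body (75 mm by 190 mm) begins 51 mm behind the grasp point.
Start: joints at [-0.178, 0.527, 1.433, -0, 1.181, -0.178], TCP at [0.625, 0, 0.223] pointing down, gripper open.
Joint ranges: [-3.08, 3.08], [-0.75, 2.2], [0.22, 2.44], [-1.43, 4.57], [0, 2.65], [-2.85, 2.85]. Speed limits (rad/s): [2.79, 2.79, 3.14, 3.14, 3.14, 3.14].

## Interface

Orientations are given as a unit quaternion [x, y, z, w].
In Python, from rig import robot gives the robot as it stands. The module is installed in compiled form; this text tells all that it offers.
- The arm moves only by the tool servo_tool, never from a script. Its argument "rows" is one flat list of numbers, 5 for each row, row after row: the closure, from -1 (fully open) to 1 (shut), so that 0 is half open, then the shift along the tool's x, y, z in m, then the turn about the tool's z in degrees. A call has 1 to 5 rows; each row shifts and turns the commanded pose from where the row before left it, along the tool's axes as they then stand; what a row does not reach is not made up. A row lasts 1/12 s, in which the tool goes at most 41.7 mm and 7.16 degrees, less where a joint would pass 70% of its speed; a pose out of reach is approached as far as the arm can. A call with a gripper value outside its range is refused whole. The fingers move at their own pace and stop on an object; "newtons" is the grip in N (left out, the last holds). Time passes only in rows, so rows that do not move let the fingers close. It gives the time, the measured TCP pose, the force, the opening and the grip force at its end, in the units of the state.
- robot.get_obs(): the state, without advancing time (a new reading comes with each control period).
- robot.camera(name): name is "scene" or "side" or "wrist"; returns a dict with "pixels" (400x640x3 uint8, red, green, blue), "intrinsics" (3x3 intrinsics, pixels), "rvec" (rotation vector, rad) and "tvec" (3), from world to camera coordinates, as OpenCV has them; the wrist camera has in their place "mount" (4x4, takes a point from camera to tool coordinates, whose origin is the TCP and whose axes are the flange's). Camera axes: x right, y down, z forward; pixel columns grow to the right and rows downward; lengths in m; the calibration is good to about 2 mm. The wrist camera is an equidistant fisheye: a pixel r from the principal point sees the ray r / f radians off the axis. A picture is of the moment at which its call begins: read the wrist's pose just before it. There is no depth.
- robot.hand_in(): hands the job in; it is judged then, once.
Trained networks look in a picture, given as the dict that the camera call returned (one of the last four; its "shot" number tells which), for a name from the list of things; names that differ only in an ending like _2 or _b are one class to them, and where a whole thing is asked for, a point or a joint stands for the part that bears it (a point fixed in the world has none). Each returns a list of dicts, best first, with "score" (0 to 1); they miss things now and then, are a little off and sometimes report something else, mostly with a low value. They report only what shows in the picture. A call takes as long as a camera call.
- robot.spot_in(picture, query): "at" ([x, y, z] in m, in world coordinates, good to about 4 mm: the middle of the surface that is visible of it).
- robot.outline_of(picture, query): "region" (400x640 bool, what is visible of it).
- robot.place_of(picture, query): "at" ([x, y, z] in m, in world coordinates, good to about 4 mm: a listed point, or the origin of a listed thing).
The state is a dict: "time": time; "q": joint angles; "joint_velocities": joint speeds; "joint_torque": joint torques, N m; "position": TCP position; "tool_rot": TCP orientation; "ft_force": force on the tool from outside, world axes, zero at the start; "moment": the same for the moment, N m; "grip_width": finger opening in m; "grip_force": force on a finger pad.
Only numpy, scipy, OpenCV 4.12 (cv2) and the standard library are available. Lean on these libraries where they do the work, as an engineer would, in place of code of your own. Each camera call takes 0.05 s, during which the arm holds its last target. There are 200 camera calls.

## Working session

There is one attempt and no reset: what is moved stays moved. The work goes in short steps, Python scripts to look and compute and a tool call to move; the robot and the scene stay as the last step left them, time stands still between calls to the robot, and variables do not carry over. Pictures are saved under pics/ and viewed, at most 10 in all, crops included, and the job is handed in when it is done.

Besides the shell and the picture viewer there is one more tool, called after "Request:" as name(argument=value, ...) on one line, values as JSON. servo_tool: Moves the arm, as the interface text tells. Its arguments: {"type":"object","properties":{"rows":{"type":"array","items":{"type":"number"}},"newtons":{"type":"number"}},"required":["rows"]}

```bash
mkdir -p pics; cat > h.py <<'E'
import numpy as np, cv2
from rig import robot
def save(p,n): cv2.imwrite('pics/'+n,cv2.cvtColor(p['pixels'],cv2.COLOR_RGB2BGR))
E
python3 - <<'E'
from h import *
o=robot.get_obs(); print(o['position'],o['tool_rot'],o['time'])
for c in ['scene','side']:
    p=robot.camera(c); save(p,c+'0.png')
    for n in ['cabinet','pin','stay_grip','middle_hole','door_edge','tin_flat']:
        r=robot.place_of(p,n)
        print(c,n,[(np.round(x['at'],4).tolist(),round(x['score'],2)) for x in r[:2]])
a=cv2.imread('pics/scene0.png');b=cv2.imread('pics/side0.png')
E
```

```text
[6.24284445e-01 1.39533365e-04 2.21584653e-01] [ 7.07129236e-01  7.07083536e-01 -6.00212199e-04 -8.70392560e-04] 0.0
scene cabinet [([0.6221, -0.0637, 0.0016], 0.93)]
scene pin [([0.5653, -0.1263, 0.1659], 0.74)]
scene stay_grip [([0.6555, -0.1852, 0.1883], 0.64)]
scene middle_hole [([0.5634, -0.1255, 0.162], 0.81)]
scene door_edge [([0.4576, -0.1562, 0.1467], 0.7), ([0.6251, -0.0681, 0.0037], 0.44)]
scene tin_flat [([0.6442, 0.0106, 0.1476], 0.57)]
side cabinet [([0.4393, -0.3086, -0.0003], 0.58)]
side pin [([0.5613, -0.1226, 0.165], 0.67)]
side stay_grip [([0.6567, -0.1898, 0.1964], 0.66)]
side middle_hole [([0.562, -0.1225, 0.1656], 0.68)]
side door_edge [([0.4606, -0.1503, 0.144], 0.56)]
side tin_flat [([0.646, 0.0121, 0.1497], 0.95)]
```

View pics/scene0.png

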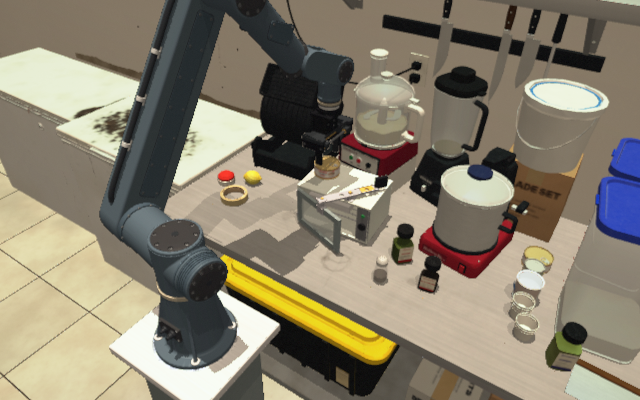

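View pics/side0.png

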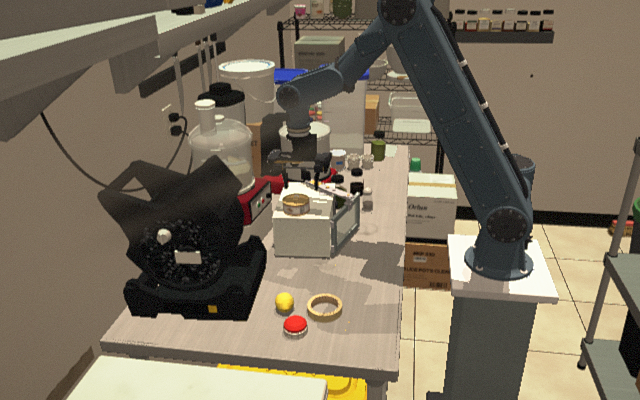

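The stay runs to the black grip at (381,182) in the scene view, and the tin stands at its left. Next I'll fit the yaw and take a wrist view for the slider.

```bash
cat >> h.py <<'E'
from scipy.optimize import least_squares
from scipy.spatial.transform import Rotation as R
H=np.array([-98,120.])/1e3; PIN=np.array([-70,-50.])/1e3
def state(r):  # local pivot, stay dir with pin at r along stay
    d=PIN-H; a0=np.arctan2(d[0],-d[1]); D=np.hypot(*d)
    phi=np.arccos((.12**2+D**2-r*r)/(2*.12*D)); th=phi-a0
    dd=np.array([-np.sin(th),-np.cos(th)]); pv=H+.12*dd; u=(PIN-pv)/np.hypot(*(PIN-pv))
    return th,pv,u,H+.205*dd
def wpt(x,p): c,s=np.cos(x[2]),np.sin(x[2]); return np.array([x[0]+c*p[0]-s*p[1],x[1]+s*p[0]+c*p[1]])
def proj(p,o,X):  # world -> wrist pixel (fisheye)
    T=np.eye(4);T[:3,:3]=R.from_quat(o['tool_rot']).as_matrix();T[:3,3]=o['position']
    c=np.linalg.inv(T@p['mount'])@np.r_[X,1]; c=c[:3]
    t=np.arctan2(np.hypot(c[0],c[1]),c[2]); K=p['intrinsics']; h=np.hypot(c[0],c[1])
    return K[0,2]+K[0,0]*t*c[0]/h, K[1,2]+K[1,1]*t*c[1]/h
def unproj(p,o,uv,z):
    T=np.eye(4);T[:3,:3]=R.from_quat(o['tool_rot']).as_matrix();T[:3,3]=o['position'];M=T@p['mount']
    K=p['intrinsics'];a=np.array([(uv[0]-K[0,2])/K[0,0],(uv[1]-K[1,2])/K[1,1]]);t=np.hypot(*a)
    d=M[:3,:3]@np.r_[np.sin(t)*a/t,np.cos(t)]; return M[:3,3]+d*(z-M[2,3])/d[2]
E
python3 - <<'E'
from h import *
o=robot.get_obs(); p=robot.camera('wrist'); save(p,'w0.png')
print(p['mount'].round(3).tolist(),p['intrinsics'].tolist(),R.from_quat(o['tool_rot']).as_matrix().round(2).tolist())
for n in ['pin','stay_grip','middle_hole','door_edge','tin_flat']:
    print(n,[(np.round(x['at'],4).tolist(),round(x['score'],2)) for x in robot.place_of(p,n)[:2]])
th,pv,u,e=state(.095)
m=[(PIN,[.5634,-.1249]),(PIN,[.562,-.1225]),(pv+.205*u,[.6555,-.1852]),(pv+.205*u,[.6567,-.1898]),(e,[.4576,-.1562]),(e,[.4606,-.1503]),([0,0],[.6221,-.0637])]
s=least_squares(lambda x:np.concatenate([wpt(x,a)-b for a,b in m]),[.62,-.06,.1],loss='soft_l1',f_scale=.004)
print(s.x,s.fun.round(4))
for r in (.095,.145,.155,.165):
    th,pv,u,e=state(r); w=wpt(s.x,pv+.205*u); print(r,th,w.round(4),np.degrees(np.arctan2(u[1],u[0])+s.x[2]).round(2))
E
```

```text
[[0.001, -0.955, -0.296, 0.081], [1.0, 0.001, -0.0, 0.0], [0.0, -0.296, 0.955, -0.163], [0.0, 0.0, 0.0, 1.0]] [[309.70691628693146, 0.0, 316.5557815213178], [0.0, 309.70691628693146, 208.23981946634822], [0.0, 0.0, 1.0]] [[0.0, 1.0, 0.0], [1.0, -0.0, -0.0], [-0.0, 0.0, -1.0]]
pin [([0.5684, -0.1235, 0.1629], 0.74)]
stay_grip []
middle_hole [([0.5626, -0.1251, 0.163], 0.63)]
door_edge [([0.5658, -0.1249, 0.1649], 0.29)]
tin_flat [([0.6362, 0.0114, 0.1511], 0.65)]
[ 0.62736515 -0.06747504  0.10051098] [-0.0007  0.0007  0.0007 -0.0017 -0.0003  0.0013 -0.0015  0.0059  0.0006
  0.0021 -0.0024 -0.0038  0.0053 -0.0038]
0.095 0.3956091616126064 [ 0.6552 -0.1839] -32.84
0.145 0.8159942502408051 [ 0.6139 -0.1556] -31.5
0.155 0.9010714334488987 [ 0.605  -0.1509] -32.28
0.165 0.9876030799603472 [ 0.5962 -0.1462] -33.28
```

View pics/w0.png

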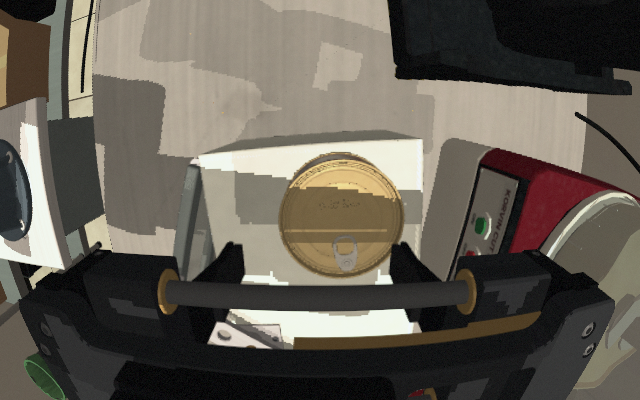

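The wrist view shows the tin below the fingers at (340,215) and the start of the stay at (240,330). The stay's direction hardly changes between the two holes, about -32.5°. I'll rise, move over the grip and turn -57°.

Request:
servo_tool(rows=[-0.3,-0.03,0.006,-0.018,0,-0.3,-0.038,0.006,-0.012,0,-0.3,-0.038,0.006,-0.008,0,-0.3,-0.038,0.006,0,0,-0.3,-0.04,0.007,0,0])

```text
time: 1.42
position: [0.6564, -0.1853, 0.2618]
tool_rot: [0.707, 0.707, 0.0, 0.001]
ft_force: [1.0, -0.2, -0.1]
grip_width: 0.0623
grip_force: 0.0
```

Request:
servo_tool(rows=[-0.3,0,0,0,-7.1,-0.3,0,0,0,-7.1,-0.3,0,0,0,-7.1,-0.3,0,0,0,-7.1,-0.3,0,0,0,-7.1])

```text
time: 1.83
position: [0.6559, -0.1842, 0.2604]
tool_rot: [0.455, 0.89, 0.0, -0.0]
ft_force: [0.5, 0.4, 0.2]
grip_width: 0.0567
grip_force: 0.0
```

Request:
servo_tool(rows=[-0.3,0,0,0,-7.1,-0.3,0,0,0,-7.1,-0.3,0,0,0,-7.1,-0.3,0,0,0,0,-0.3,0,0,0,0])

```text
time: 2.25
position: [0.6559, -0.1839, 0.2605]
tool_rot: [0.287, 0.958, 0.0, -0.0]
ft_force: [0.0, 0.3, 0.2]
grip_width: 0.0566
grip_force: 0.0
```

```bash
python3 - <<'E'
from h import *
o=robot.get_obs(); p=robot.camera('wrist'); save(p,'w1.png')
M=R.from_quat(o['tool_rot']).as_matrix()
print(o['time'],o['position'],np.degrees(np.arctan2(M[1,0],M[0,0])),M[2].round(3))
for n in ['pin','stay_grip','middle_hole','door_edge','tin_flat']:
    print(n,[(np.round(x['at'],4).tolist(),round(x['score'],2)) for x in robot.place_of(p,n)[:2]])
X=[.6274,-.0675,.1005]; th,pv,u,e=state(.0955)
for r in (.065,.095,.145,.165,.205): print(r,np.round(proj(p,o,np.r_[wpt(X,pv+r*u),.170]),1))
E
```

```text
2.25 [ 0.65593917 -0.18392161  0.26048862] 146.61789126747956 [ 0.  0. -1.]
pin [([0.5627, -0.1237, 0.1631], 0.65)]
stay_grip [([0.6526, -0.1867, 0.186], 0.85), ([0.562, -0.1295, 0.1644], 0.29)]
middle_hole [([0.562, -0.1281, 0.1648], 0.87)]
door_edge [([0.4617, -0.1523, 0.1458], 0.56)]
tin_flat [([0.6375, 0.0101, 0.1514], 0.86), ([0.56, -0.3177, 0.0002], 0.7)]
0.065 [314.7  43.7]
0.095 [315.1  79.2]
0.145 [315.7 140.2]
0.165 [316.  164.3]
0.205 [316.5 210.5]
```

View pics/w1.png

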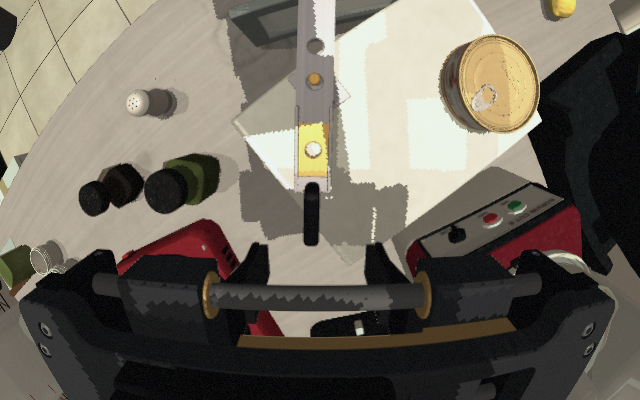

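Clear view: first hole (316,46), pin (315,79), slider hole (314,149), grip centre x≈312. I'll measure these by segmentation.

```bash
python3 - <<'E'
from h import *
o=robot.get_obs(); p=robot.camera('wrist'); im=p['pixels']
g=cv2.cvtColor(im,cv2.COLOR_RGB2GRAY); hsv=cv2.cvtColor(im,cv2.COLOR_RGB2HSV)
c=im[30:260,280:350]; cv2.imwrite('pics/c1.png',cv2.cvtColor(cv2.resize(c,None,fx=2.6*1,fy=2.6,interpolation=cv2.INTER_CUBIC),cv2.COLOR_RGB2BGR))
# slider hole: low saturation blob inside yellow
def blob(mask,x0,x1,y0,y1):
    m=np.zeros_like(mask,np.uint8); m[y0:y1,x0:x1]=mask[y0:y1,x0:x1]
    n,l,s,ct=cv2.connectedComponentsWithStats(m); i=1+np.argmax(s[1:,4]); return ct[i],s[i]
sh=blob(hsv[...,1]<90,302,326,137,162); dk=blob(g<100,306,326,38,54); pn=blob(hsv[...,1]>100,303,328,68,90)
gr=blob(g<60,300,325,182,248); ye=blob(hsv[...,1]>100,290,335,110,185)
for n,b,z in (('first',dk,.168),('pin',pn,.175),('hole',sh,.170),('slider',ye,.170),('grip',gr,.206)):
    print(n,b[0].round(1),b[1],unproj(p,o,b[0],z).round(4))
E
```

```text
first [313.2  41.6] [307  38  15  10  58] [ 0.5344 -0.1079  0.168 ]
pin [314.2  78.5] [308  73  13  12 119] [ 0.5619 -0.1248  0.175 ]
hole [313. 149.] [306 142  16  15 182] [ 0.6093 -0.1571  0.17  ]
slider [312.9 149.5] [ 298  123   31   54 1400] [ 0.6096 -0.1574  0.17  ]
grip [311.  213.7] [303 182  17  64 908] [ 0.6453 -0.182   0.206 ]
```

View pics/c1.png

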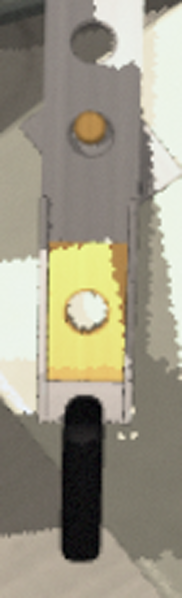

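Slider hole is about 56–57 mm gripward of the middle hole (r≈151 mm). The stay lies at about -34.5°, so I need a small turn and a -4 mm tool y shift, then descend and pinch.

Request:
servo_tool(rows=[-0.3,0,-0.004,0,1.1,-0.3,0,0,0.03,0,-0.3,0,0,0.03,0,-0.3,0,0,0.029,0,-0.3,0,0,0,0])

```text
time: 3.02
position: [0.6494, -0.1858, 0.1651]
tool_rot: [0.296, 0.955, 0.001, -0.006]
ft_force: [-1.0, 0.6, -0.3]
grip_width: 0.0569
grip_force: 0.0
```

Request:
servo_tool(rows=[1,0,0,0,0,1,0,0,0,0,1,0,0,0,0,1,0,0,0,0,1,0,0,0,0], newtons=25)

```text
time: 3.43
position: [0.6547, -0.1877, 0.1735]
tool_rot: [0.295, 0.956, -0.0, 0.002]
ft_force: [-0.0, -0.2, 1.1]
grip_width: 0.0308
grip_force: 0.0
```

Request:
servo_tool(rows=[1,0,0,0,0,1,0,0,0,0,1,0,0,0,0])

```text
time: 3.68
position: [0.6539, -0.1873, 0.1719]
tool_rot: [0.295, 0.956, -0.0, 0.0]
ft_force: [-0.2, 0.1, 0.8]
grip_width: 0.0119
grip_force: 25.0
```

Request:
servo_tool(rows=[1,0.0015,0,0,0,1,0.0015,0,-0.008,0,1,0.0015,0,-0.009,0,1,0.002,0,-0.009,0,1,0.002,0,-0.008,0])

```text
time: 4.1
position: [0.6473, -0.1827, 0.2071]
tool_rot: [0.295, 0.956, -0.0, 0.001]
ft_force: [2.9, -1.2, -1.8]
grip_width: 0.0117
grip_force: 25.0
```

Request:
servo_tool(rows=[1,0,0,0,0,1,0,0,0,0])

```text
time: 4.27
position: [0.6475, -0.1828, 0.2071]
tool_rot: [0.295, 0.956, -0.0, 0.001]
ft_force: [3.0, -0.3, 0.4]
grip_width: 0.0117
grip_force: 25.0
```

```bash
python3 - <<'E'
from h import *
o=robot.get_obs(); print(o['position'],o['moment'],o['grip_force'])
p=robot.camera('wrist'); save(p,'w2.png')
a=p['pixels'][20:260,220:420]; cv2.imwrite('pics/c2.png',cv2.cvtColor(cv2.resize(a,None,fx=2.4,fy=2.4),cv2.COLOR_RGB2BGR))
E
```

```text
[ 0.64749377 -0.18276124  0.20714109] [-0.07339063 -0.4599787  -0.11806999] 25.000464557670057
```

View pics/c2.png

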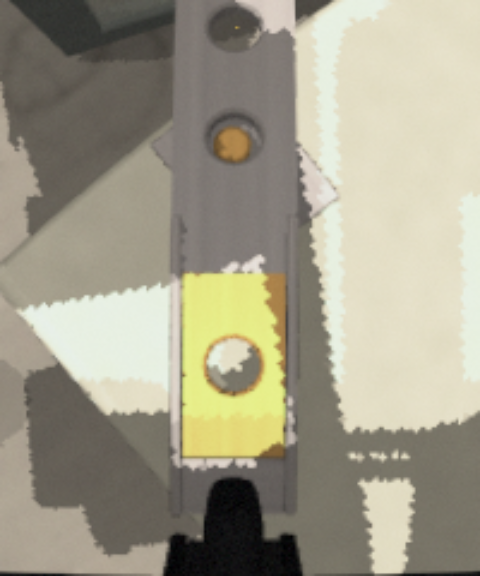

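The stay is off the pin: the pin is visible below the middle hole, and the load is about 3 N along the stay. Now I'll push it about 57 mm toward the door.

Request:
servo_tool(rows=[1,0.009,0,0,-0.5,1,0.012,0,0,-0.5,1,0.014,0,0,-0.4,1,0.012,0.0005,0,0.2,1,0.01,0,0,0.3])

```text
time: 4.73
position: [0.5999, -0.1507, 0.206]
tool_rot: [0.288, 0.958, -0.0, 0.001]
ft_force: [4.4, -2.1, 2.0]
grip_width: 0.0117
grip_force: 25.0
```

Request:
servo_tool(rows=[1,-0.002,0,0.008,0,1,0,0,0,0,1,0,0,0,0])

```text
time: 4.98
position: [0.6015, -0.152, 0.1968]
tool_rot: [0.288, 0.958, 0.0, -0.0]
ft_force: [3.6, -0.6, 0.9]
grip_width: 0.0116
grip_force: 25.0
```

```bash
python3 - <<'E'
from h import *
o=robot.get_obs(); print(o['position'],o['ft_force'],o['moment'],o['grip_force'])
p=robot.camera('wrist')
M=R.from_quat(o['tool_rot']).as_matrix(); print(np.degrees(np.arctan2(M[1,0],M[0,0])))
a=p['pixels'][20:260,220:420]; cv2.imwrite('pics/c3.png',cv2.cvtColor(cv2.resize(a,None,fx=2.4,fy=2.4),cv2.COLOR_RGB2BGR))
for z in (.164,.175): print(proj(p,o,np.array([.5619,-.1248,z])))
E
```

```text
[ 0.6014957  -0.1520038   0.19684826] [ 3.55426197 -0.64463233  0.90776036] [-0.01029966 -0.5531886  -0.23686559] 25.004921075887978
146.57703185265615
(np.float64(318.24015043715013), np.float64(167.77109291535075))
(np.float64(318.33174874646255), np.float64(170.8244958061827))
```

View pics/c3.png

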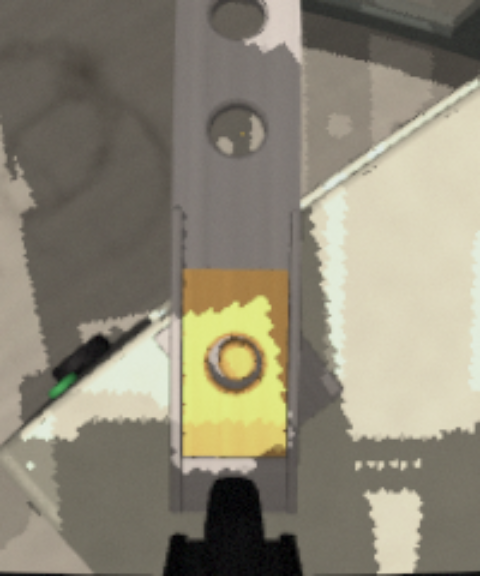

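The pin shows in the slider hole, within 1–2 mm once parallax and tilt are allowed for. I'll lower the stay with the tilt compensation.

Request:
servo_tool(rows=[1,-0.001,0.001,0.005,0,1,-0.001,0,0.005,0,1,-0.001,0,0.005,0,1,0,0,0,0])

```text
time: 5.37
position: [0.6039, -0.1527, 0.1809]
tool_rot: [0.287, 0.958, 0.0, -0.001]
ft_force: [4.0, -1.0, 0.3]
grip_width: 0.0117
grip_force: 25.0
```

Request:
servo_tool(rows=[1,-0.0008,0,0.005,0,1,-0.0008,0,0.005,0,1,0,0,0.001,0,1,0,0,0,0,1,0,0,0,0])

```text
time: 5.78
position: [0.6056, -0.1535, 0.1715]
tool_rot: [0.287, 0.958, -0.0, 0.0]
ft_force: [3.6, -1.2, 1.4]
grip_width: 0.0116
grip_force: 25.0
```

```bash
python3 - <<'E'
from h import *
o=robot.get_obs(); print(o['position'],o['ft_force'],o['moment'])
p=robot.camera('wrist')
a=p['pixels'][20:260,220:420]; cv2.imwrite('pics/c4.png',cv2.cvtColor(cv2.resize(a,None,fx=2.4,fy=2.4),cv2.COLOR_RGB2BGR))
E
```

```text
[ 0.60557236 -0.15354764  0.17152328] [ 3.55318808 -1.19769146  1.37343256] [-0.14240559 -0.60057319 -0.1084146 ]
```

View pics/c4.png

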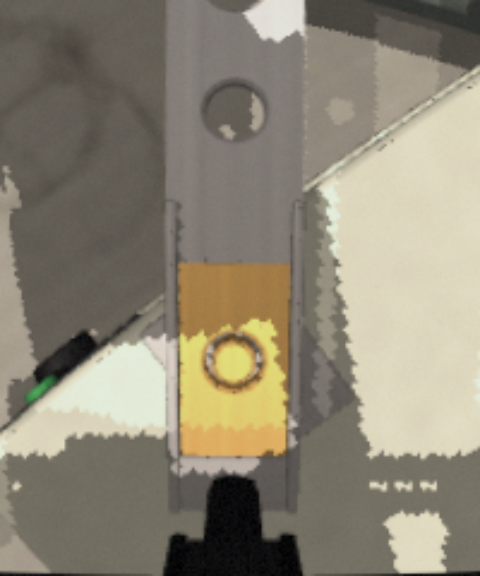

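The pin is centred in the slider hole and the height matches the original seat (0.1715 against 0.1719). I'll ease the load onto the pin, release and rise.

Request:
servo_tool(rows=[1,-0.001,0,0.0005,0,1,-0.001,0,0,0,1,0,0,0,0,0.4,0,0,0,0,0.2,0,0,0,0])

```text
time: 6.25
position: [0.6053, -0.1537, 0.1702]
tool_rot: [0.287, 0.958, 0.0, -0.002]
ft_force: [-0.5, 1.0, 0.1]
grip_width: 0.0188
grip_force: 0.0
```

Request:
servo_tool(rows=[-0.1,0,0,0,0,-0.1,0,0,0,0,-0.1,0,0,0,0,-0.1,0,0,0,0,-0.1,0,0,0,0])

```text
time: 6.67
position: [0.607, -0.1545, 0.1709]
tool_rot: [0.287, 0.958, 0.0, -0.0]
ft_force: [-0.3, -0.2, -0.3]
grip_width: 0.0454
grip_force: 0.0
```

Request:
servo_tool(rows=[-0.1,0,0,-0.015,0,-0.1,0,0,-0.025,0,-0.1,0,0,-0.03,0,-0.1,0,0,-0.03,0,-0.1,0,0,0,0])

```text
time: 7.08
position: [0.6107, -0.1561, 0.278]
tool_rot: [0.287, 0.958, -0.001, 0.006]
ft_force: [1.0, -0.2, 0.7]
grip_width: 0.0475
grip_force: 0.0
```

```bash
python3 - <<'E'
from h import *
o=robot.get_obs(); print(o['position'],o['ft_force'],o['time'])
p=robot.camera('wrist'); save(p,'w5.png')
for n in ['pin','stay_grip','middle_hole','door_edge','tin_flat']:
    print(n,[(np.round(x['at'],4).tolist(),round(x['score'],2)) for x in robot.place_of(p,n)[:1]])
E
```

```text
[ 0.6107286  -0.15607434  0.27802479] [ 0.9744907  -0.15223286  0.69263742] 7.0833
pin [([0.5659, -0.1241, 0.1645], 0.89)]
stay_grip [([0.6053, -0.1557, 0.1841], 0.91)]
middle_hole [([0.5169, -0.097, 0.1639], 0.93)]
door_edge []
tin_flat [([0.6391, 0.0084, 0.1544], 0.8)]
```

View pics/w5.png

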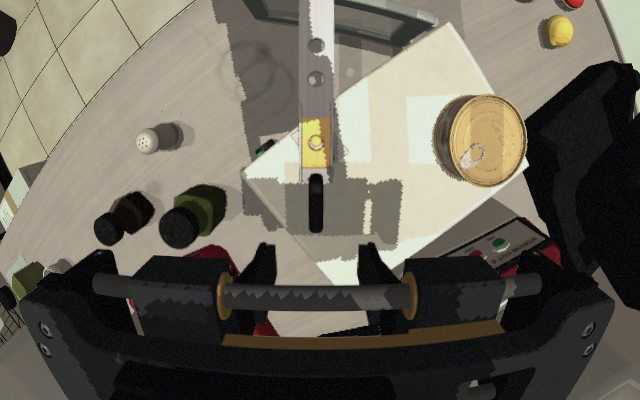

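The stay is on its last hole: the pin shows at (316,143) inside the brass slider, the door is wide open, and the tin is in place at (488,140). I'll let it settle and hand in.

Request:
servo_tool(rows=[-0.1,0,0,0,0,-0.1,0,0,0,0,-0.1,0,0,0,0])

```text
time: 7.63
position: [0.607, -0.1545, 0.2702]
tool_rot: [0.287, 0.958, 0.0, -0.001]
ft_force: [1.2, -0.1, 0.1]
grip_width: 0.0479
grip_force: 0.0
```

```bash
python3 -c "
from rig import robot
print(robot.hand_in())"
```

```text
the job is handed in; nothing more can be done
None
```

The job is handed in: the stay's last hole is down over the pin and the stay looks level, holding the door wide open; the gripper has let go, and nothing else appears to have moved.

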